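# Roll a steel column into its V-block

### The job

Without grasping or lifting it, push the steel column by its side with the fingertips so that it rolls along the bench, up the ramp and into the groove of the blue V-block. Then push it by its near end along the groove until its far end is against the end stop, and leave it lying there, fully seated. Do not knock into the other things on the bench.

Things in the scene. Friction and masses are not known exactly. Their poses are not given: they have to be found in the camera images.
- column: Round steel column: bar 44 mm in diameter, barrel 104 mm long, a brass fitting (18 mm diameter, 8 mm long) centred on each end, 120 mm over all; about 0.35 kg; polished (friction about 0.35), rolls freely. Origin: its middle, on its axis, 22 mm above the bench at the start. x runs along the bar; y, z turn as it rolls. It starts 110-145 mm from the V, on either side, nearly parallel to it.
- v_block: Low blue V-block bolted to the bench, 155 mm long. Origin: on the bench, in the V's middle plane. x runs along the groove, away from the robot; y across; z up. Both y sides alike: a ramp rises from the bench at y = +-57 mm to 10 mm height at +-21 mm, flat to +-16.5 mm, then the 45 degree V faces go down. x from -75 (open near end) to +80 mm (end stop).
- v_seat (a point): Where the column's middle (its origin) lies once it is seated in the V with its far fitting against the end stop: v_block x = +12, y = 0, 24.6 mm above the bench. At the start the column's middle is 18 to 30 mm nearer along the block's x. Axes as v_block.
- v_stop (a point): Centre of the inner face of the aluminium end stop that stands across the far end of the V: v_block x = +72, y = 0, 24.6 mm above the bench. The stop is 42 mm wide, 8 mm thick and 40 mm tall. Axes as v_block. Cabinets 0.33 m tall stand behind it (front at world x = 0.63; to the right, beyond y = -0.26, at x = 0.56).
- beaker: empty clear 50 ml plastic beaker, 49 mm wide and 60 mm tall; origin at the centre of its underside; a bystander
- spanner: small flat steel open-ended spanner, 118 mm long, 25 mm wide, 5 mm thick; origin at the centre of its underside; a bystander
- nut_steel: grey hexagon tube fitting, 17 mm wide, 22 mm tall; origin at the centre of its underside; a bystander
- nut_brass: brass-coloured hexagon tube fitting, 17 mm wide, 22 mm tall; origin at the centre of its underside; a bystander
- blue_vial: clear vial with blue cap, 24 mm wide, 44 mm tall; origin at the centre of its underside; a bystander
- red_marker: grey marker pen with red cap, 129 mm long, 16 mm thick, lying; origin at the centre of its underside; a bystander
- wash_bottle: white wash bottle with red cap and bent red spout, 190 mm tall, 68 mm wide body; origin at the centre of its underside; a bystander
- amber_bottle: amber reagent bottle with white cap, 44 mm wide, 88 mm tall; origin at the centre of its underside; a bystander
Mind the look-alikes: they are no part of the job. What is shaped like the column but purple is not meant.

How it is judged:
On the way, in this order (a step that is already met when the one before it is completed fails the run):
1. the column rolls on the bench: it turns about its axis by 2.2 rad or more before it reaches the V (angle between column's own z axis and vertical above 2.2 rad and (y of column in the frame of v_block above 0.018 m or y of column in the frame of v_block below -0.018 m)).
2. the column drops into the V (y of column in the frame of v_block between -0.006 and 0.006 m and height (world z) of column below 0.029 m), for 0.1 s.
At the end, for the whole second after the job is handed in: The column lies at rest in the V: its axis within 5 mm of the V's middle plane, within 4 mm of its seated height and within 0.05 rad of parallel, and its far end within 4 mm of the end stop (y of column in the frame of v_block between -0.005 and 0.005 m and height (world z) of column between 0.0205 and 0.0285 m and angle between the x axis of column and the x axis of v_block, either way round below 0.05 rad and x of column in the frame of v_block between 0.008 and 0.016 m and linear speed of column below 0.01 m/s); the robot touches nothing.
It fails at once if the column is lifted (its axis more than 45 mm above the bench; 32 mm is the most it reaches by rolling) (height (world z) of column above 0.045 m).
It fails at once if another thing on the bench is moved by more than 20 mm (distance of any of beaker, spanner, nut_steel, nut_brass, blue_vial, red_marker, wash_bottle, amber_bottle from where it was at the start of the episode above 0.02 m).
It fails at once if a standing thing is tipped over (angle between any of beaker, nut_steel, nut_brass, blue_vial, wash_bottle, amber_bottle's own z axis and vertical above 0.5 rad).
It also fails if it takes over 48 s, if anything falls off the work surface, if the arm or the gripper's body presses on something with over 40 N, if the wrist force passes 120 N, or if a joint passes its speed limit or range.

### The arm

A 6-joint arm with a two-finger parallel gripper is mounted at the origin on a cart in front of the work surface, level with it; the furniture and walls round the work are solid. World frame = base frame: x ahead of the robot, y to its left, z up, the work surface at z = 0. Lengths are in m, angles in rad, forces in N, time in s.
With the tool pointing down it reaches from about 0.275 to 0.775 m from the base axis. Payload 14.6 kg.
Tool frame: the origin (TCP) lies midway between the tips of the shut fingers; the grasp point (between the pads) lies 19 mm behind it; z points along the fingers, x is the direction in which the jaws open and shut, and the axes are right-handed (so a half turn about z gives the same grasp; the last joint's range is limited). The gripper opens to 85 mm and grips with 20 to 120 N. Pads are 22 mm wide; open, the fingers measure 114 mm over their backs; the gripper's body (76 mm by 85 mm) begins 54 mm behind the grasp point. The pads swing forward as they close: fully open they stand 13 mm farther back than shut.
Start: joints at [1.139, 0.263, -0.048, 1.259, 0, 1.415], TCP at [0.143, 0.505, 0.231] pointing down, gripper open.
Joint ranges: [-2.65, 2.65], [-0.89, 1.7], [-1.18, 1.37], [-2.13, 2.11], [-1.35, 1.29], [-3.14, 3.14]. Speed limits (rad/s): [1.89, 1.89, 2.57, 2.79, 3.14, 3.14].

### API

Orientations are given as a unit quaternion [w, x, y, z].
In Python, from bench import env gives the robot as it stands.
- The arm moves only by the tool step_arm, never from a script. Its argument "targets" is a list of rows, each an object of numbers: "fingers": the opening in per cent of the stroke, from 0 (shut) to 100 (fully open); "x", "y", "z": the shift along the tool's x, y, z scaled (see below); "rx", "ry", "rz": the turn, a rotation vector about the tool's x, y, z scaled (see below). In form: [{"fingers": .., "x": .., "y": .., "z": .., "rx": .., "ry": .., "rz": ..}, ...]. A call has 1 to 10 rows; each row is the pose to reach, as a shift and turn from the pose commanded when the call began, along the tool's axes at that moment, turning the shorter way round; what a row does not reach only later rows make up. The controller multiplies each number of a shift by 300 mm and each number of a turn by 180 degrees. A row lasts 1/10 s, in which the tool goes at most 50 mm and 8.59 degrees, less where a joint would pass 70% of its speed; a pose out of reach is approached as far as the arm can. A call with a number of a shift or a turn outside -1 to 1 is refused whole. A call with a gripper value outside its range is refused whole. The fingers move at their own pace and stop on an object; the grip force is fixed at half the most. Time passes only in rows, so rows that repeat a pose let the fingers close. It gives the time, the measured TCP pose, the force and the opening at its end, in the units of the state.
- env.read_state(): the state, without advancing time (a new reading comes with each control period).
- env.read_camera(name): name is "scene" or "top" or "wrist"; returns a dict with "image" (480x640x3 uint8, red, green, blue), "intrinsics" (3x3 intrinsics, pixels), "R" (3x3) and "t" (3): a world point X has camera coordinates R X + t; the wrist camera has in their place "hand_eye" (4x4, takes a point from camera to tool coordinates, whose origin is the TCP and whose axes are the tool frame's). Camera axes: x right, y down, z forward; pixel columns grow to the right and rows downward; lengths in m; the calibration is good to about 2 mm. A picture is of the moment at which its call begins: read the wrist's pose just before it. There is no depth.
- env.finish_job(): hands the job in, once; it reports no verdict.
The state is a dict: "clock": time; "joint_positions": joint angles; "qd": joint speeds; "tau": joint torques, N m; "position": TCP position; "tool_rot": TCP orientation; "force": force on the tool from outside, world axes, zero at the start; "torque": the same for the moment, N m; "opening": finger opening in m.
Only numpy, scipy, OpenCV 4.12 (cv2) and the standard library are available. Lean on these libraries where they do the work, as an engineer would, in place of code of your own. Each camera call takes 0.05 s, during which the arm holds its last target. There are 200 camera calls.

## Working session

There is one attempt and no reset: what is moved stays moved. The work goes in short steps, Python scripts to look and compute and a tool call to move; the robot and the scene stay as the last step left them, time stands still between calls to the robot, and variables do not carry over. Pictures are saved under pics/ and viewed, about 8 in all and at most 12, crops included, and the job is handed in when it is done.

Besides the shell and the picture viewer there is one more tool, called after "Call:" as name(argument=value, ...) on one line, values as JSON. step_arm: Moves the arm, as the interface text tells. Its arguments: {"type":"object","properties":{"targets":{"type":"array","items":{"type":"object","properties":{"fingers":{"type":"number"},"x":{"type":"number"},"y":{"type":"number"},"z":{"type":"number"},"rx":{"type":"number"},"ry":{"type":"number"},"rz":{"type":"number"}}}}},"required":["targets"]}

```bash
mkdir -p pics; ls
python3 - <<'E'
from bench import env
import cv2,numpy as np
s=env.read_state(); print({k:np.round(v,3) for k,v in s.items()})
ims=[]
for n in("scene","top"):
    c=env.read_camera(n); np.savez(f"cam_{n}.npz",**c); cv2.imwrite(f"pics/{n}0.png",c["image"][:,:,::-1])
    print(n,np.round(c["intrinsics"],1).tolist(),np.round(c["R"],3).tolist(),np.round(c["t"],3))
E
```

```text
pics
{'clock': np.float64(0.0), 'joint_positions': array([ 1.139,  0.264, -0.049,  1.259, -0.   ,  1.415]), 'qd': array([-0.   ,  0.001, -0.002,  0.   ,  0.001, -0.002]), 'tau': array([-2.0000e-03, -6.3762e+01,  3.8456e+01,  1.4000e-02, -0.0000e+00,
       -0.0000e+00]), 'position': array([0.143, 0.505, 0.231]), 'tool_rot': array([ 0.   ,  0.798,  0.603, -0.   ]), 'force': array([ 0.383, -0.061,  0.118]), 'torque': array([ 0.053, -0.043, -0.   ]), 'opening': np.float64(0.085)}
scene [[474.3, 0.0, 323.5], [0.0, 474.3, 242.1], [0.0, 0.0, 1.0]] [[0.587, -0.81, 0.007], [-0.545, -0.401, -0.736], [0.599, 0.428, -0.677]] [-0.35   0.28   1.088]
top [[466.1, 0.0, 319.6], [0.0, 466.1, 236.1], [0.0, 0.0, 1.0]] [[-0.003, -1.0, 0.009], [-0.989, 0.001, -0.146], [0.146, -0.009, -0.989]] [-0.094  0.45   1.115]
```

View pics/top0.png

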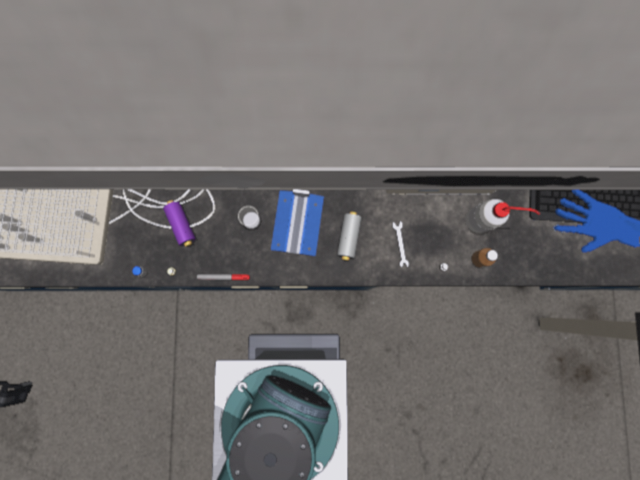

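View pics/scene0.png

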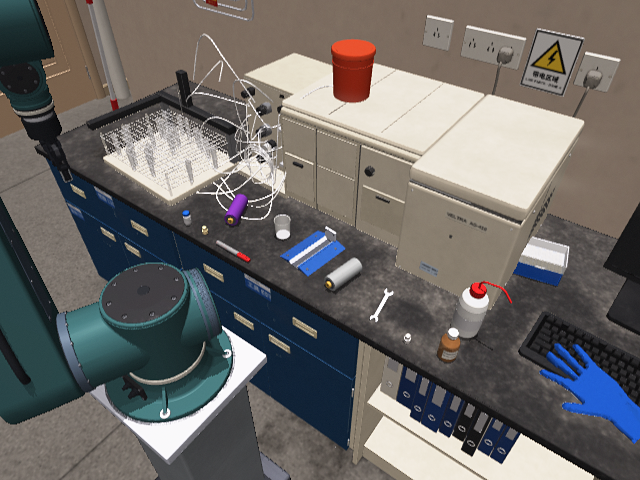

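Top view: blue V-block near (298,223), the steel column to its right at (349,236), spanner further right at (400,244). The purple decoy is at (180,223), and the beaker is left of the V at (249,217).

```bash
cat > h.py <<'E'
import numpy as np,cv2
from bench import env
from scipy.spatial.transform import Rotation as Ro
def q2R(q): return Ro.from_quat([q[1],q[2],q[3],q[0]]).as_matrix()
def grab(n):
    s=env.read_state(); c=env.read_camera(n)
    if n=="wrist":
        T=np.eye(4);T[:3,:3]=q2R(s["tool_rot"]);T[:3,3]=s["position"]
        M=np.linalg.inv(T@c["hand_eye"]); c["R"],c["t"]=M[:3,:3],M[:3,3]
    return c
def ray(c,uv,z):
    uv=np.atleast_2d(uv).astype(float)
    d=np.c_[uv,np.ones(len(uv))]@np.linalg.inv(c["intrinsics"]).T@c["R"]
    o=-c["R"].T@c["t"]; return o+d*((z-o[2])/d[:,2])[:,None]
def proj(c,X):
    p=(np.atleast_2d(X)@c["R"].T+c["t"])@c["intrinsics"].T; return p[:,:2]/p[:,2:]
E
python3 - <<'E'
from h import *
for n in("top","scene"):
    c=dict(np.load(f"cam_{n}.npz")); hsv=cv2.cvtColor(c["image"],cv2.COLOR_RGB2HSV)
    m=cv2.inRange(hsv,(105,120,60),(122,255,255)); cs=[k for k in cv2.findContours(m,0,2)[0] if cv2.contourArea(k)>150]
    for k in cs:
        P=ray(c,k[:,0],0.005)
        ctr=P.mean(0)
        if .35<ctr[0]<.65 and abs(ctr[1])<.3:
            r=cv2.minAreaRect(P[:,:2].astype(np.float32)*1000); print(n,"blue",r,cv2.contourArea(k))
c=dict(np.load("cam_top.npz"))
print("col ends z22",ray(c,[[351,213],[346,259]],.022)[:,:2], "spanner",ray(c,[[398,223],[405,265]],.003)[:,:2],"beaker",ray(c,[[249,222]],.0),"marker",ray(c,[[197,277],[249,277]],.01)[:,:2])
cs=dict(np.load("cam_scene.npz"))
print("scene col ends",ray(cs,[[360,263],[328,284]],.022))
print(env.read_camera("wrist")["hand_eye"].round(3))
E
```

```text
top blue ((484.1986083984375, -74.52328491210938), (39.16577911376953, 156.3144989013672), 81.84603118896484) 859.0
top blue ((494.6619873046875, -0.16445159912109375), (38.159324645996094, 156.25881958007812), 82.04148864746094) 830.5
scene blue ((484.766845703125, -74.77205657958984), (48.760250091552734, 162.4777069091797), 81.96842193603516) 595.5
scene blue ((494.6200866699219, -0.1585369110107422), (33.937049865722656, 159.57449340820312), 83.10076904296875) 363.0
col ends z22 [[ 0.50969438 -0.17348352]
 [ 0.39393863 -0.15968786]] spanner [[ 0.48747235 -0.29429143]
 [ 0.38042789 -0.30899598]] beaker [[0.49093374 0.08471518 0.        ]] marker [[0.35098561 0.20916087]
 [0.35072894 0.08057044]]
scene col ends [[ 0.51355743 -0.18313358  0.022     ]
 [ 0.39832578 -0.15747148  0.022     ]]
[[ 1.     0.     0.001  0.001]
 [-0.     0.952  0.307 -0.079]
 [-0.001 -0.307  0.952 -0.143]
 [ 0.     0.     0.     1.   ]]
```

```bash
cat >> h.py <<'E'
def plan(*wps):
    """wps: (x,y,z,yaw_deg of tool x), tool down; print shift/300mm & turn/180deg relative to previous"""
    s=env.read_state(); p,R=np.array(s["position"]),q2R(s["tool_rot"])
    for w in wps:
        a=np.radians(w[3]); Rt=np.array([[np.cos(a),np.sin(a),0],[np.sin(a),-np.cos(a),0],[0,0,-1.]])
        print(w,"shift",np.round(R.T@(np.array(w[:3])-p)/.3,4),"turn",np.round(Ro.from_matrix(R.T@Rt).as_rotvec()/np.pi,4)); p,R=np.array(w[:3]),Rt
E
python3 -c "
from h import *
plan((.35,.28,.25,42),(.43,.05,.25,10),(.46,-.14,.25,-7.5))"
```

```text
(0.35, 0.28, 0.25, 42) shift [-0.5327  0.8673 -0.0632] turn [0.     0.0002 0.1786]
(0.43, 0.05, 0.25, 10) shift [-0.3148  0.7482  0.    ] turn [0.     0.     0.1778]
(0.46, -0.14, 0.25, -7.5) shift [-0.0115  0.6411  0.    ] turn [0.     0.     0.0972]
```

Call:
step_arm(targets=[{"fingers": 75,"x": -0.089,"y": 0.145,"z": -0.0105,"rz": 0.03},{"fingers": 75,"x": -0.178,"y": 0.289,"z": -0.021,"rz": 0.06},{"fingers": 75,"x": -0.266,"y": 0.434,"z": -0.032,"rz": 0.09},{"fingers": 75,"x": -0.355,"y": 0.578,"z": -0.042,"rz": 0.12},{"fingers": 75,"x": -0.444,"y": 0.723,"z": -0.053,"rz": 0.15},{"fingers": 75,"x": -0.533,"y": 0.867,"z": -0.063,"rz": 0.1787},{"fingers": 75,"x": -0.533,"y": 0.867,"z": -0.063,"rz": 0.1787},{"fingers": 75,"x": -0.533,"y": 0.867,"z": -0.063,"rz": 0.1787}])

```text
invalid input at $.targets[0]: expected keys fingers, x, y, z, rx, ry, rz
```

Call:
step_arm(targets=[{"fingers": 75,"x": -0.063,"y": 0.15,"rz": 0.036},{"fingers": 75,"x": -0.126,"y": 0.3,"rz": 0.071},{"fingers": 75,"x": -0.189,"y": 0.45,"rz": 0.107},{"fingers": 75,"x": -0.252,"y": 0.6,"rz": 0.142},{"fingers": 75,"x": -0.315,"y": 0.748,"rz": 0.178},{"fingers": 75,"x": -0.315,"y": 0.748,"rz": 0.178},{"fingers": 75,"x": -0.315,"y": 0.748,"rz": 0.178}])

```text
invalid input at $.targets[0]: expected keys fingers, x, y, z, rx, ry, rz
```

Call:
step_arm(targets=[{"fingers": 75,"x": -0.003,"y": 0.16,"rz": 0.024},{"fingers": 75,"x": -0.006,"y": 0.32,"rz": 0.049},{"fingers": 75,"x": -0.009,"y": 0.48,"rz": 0.073},{"fingers": 75,"x": -0.0115,"y": 0.641,"rz": 0.097},{"fingers": 75,"x": -0.0115,"y": 0.641,"rz": 0.097},{"fingers": 75,"x": -0.0115,"y": 0.641,"rz": 0.097},{"fingers": 75,"x": -0.0115,"y": 0.641,"rz": 0.097}])

```text
invalid input at $.targets[0]: expected keys fingers, x, y, z, rx, ry, rz
```

```bash
python3 -c "
from h import *
c=grab('wrist'); np.savez('w1.npz',**c); cv2.imwrite('pics/w1.png',c['image'][:,:,::-1]); print(c['intrinsics'],-c['R'].T@c['t'])"
```

```text
[[362.71474296   0.         324.49150565]
 [  0.         362.71474296 234.90041746]
 [  0.           0.           1.        ]] [0.06723073 0.52747479 0.37393982]
```

View pics/w1.png

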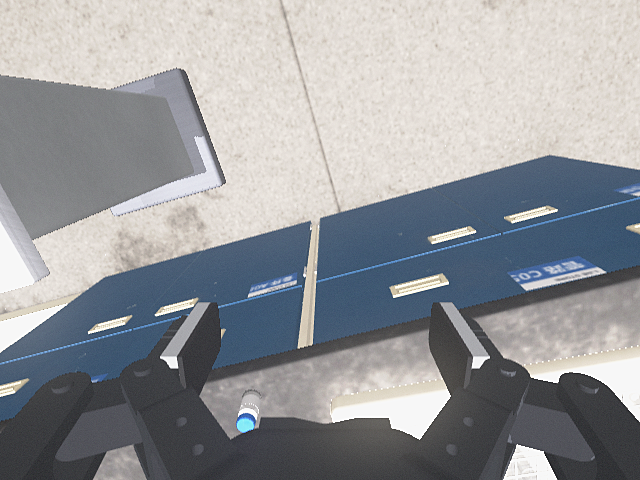

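All three moves were refused because keys were missing. The picture shows floor and cupboard fronts, with the fingers at about (190,340) and (460,340). I'll resend with every key.

Call:
step_arm(targets=[{"fingers": 75,"x": -0.089,"y": 0.145,"z": -0.0105,"rx": 0,"ry": 0,"rz": 0.03},{"fingers": 75,"x": -0.178,"y": 0.289,"z": -0.021,"rx": 0,"ry": 0,"rz": 0.06},{"fingers": 75,"x": -0.266,"y": 0.434,"z": -0.032,"rx": 0,"ry": 0,"rz": 0.09},{"fingers": 75,"x": -0.355,"y": 0.578,"z": -0.042,"rx": 0,"ry": 0,"rz": 0.12},{"fingers": 75,"x": -0.444,"y": 0.723,"z": -0.053,"rx": 0,"ry": 0,"rz": 0.15},{"fingers": 75,"x": -0.533,"y": 0.867,"z": -0.063,"rx": 0,"ry": 0,"rz": 0.1787},{"fingers": 75,"x": -0.533,"y": 0.867,"z": -0.063,"rx": 0,"ry": 0,"rz": 0.1787},{"fingers": 75,"x": -0.533,"y": 0.867,"z": -0.063,"rx": 0,"ry": 0,"rz": 0.1787}])

```text
clock: 1.0
position: [0.3507, 0.2792, 0.2501]
tool_rot: [-0.0, 0.934, 0.357, -0.0]
force: [-0.2, 0.3, -0.2]
opening: 0.0643
```

Call:
step_arm(targets=[{"fingers": 75,"x": -0.063,"y": 0.15,"z": 0,"rx": 0,"ry": 0,"rz": 0.036},{"fingers": 75,"x": -0.126,"y": 0.3,"z": 0,"rx": 0,"ry": 0,"rz": 0.071},{"fingers": 75,"x": -0.189,"y": 0.45,"z": 0,"rx": 0,"ry": 0,"rz": 0.107},{"fingers": 75,"x": -0.252,"y": 0.6,"z": 0,"rx": 0,"ry": 0,"rz": 0.142},{"fingers": 75,"x": -0.315,"y": 0.748,"z": 0,"rx": 0,"ry": 0,"rz": 0.178},{"fingers": 75,"x": -0.315,"y": 0.748,"z": 0,"rx": 0,"ry": 0,"rz": 0.178},{"fingers": 75,"x": -0.315,"y": 0.748,"z": 0,"rx": 0,"ry": 0,"rz": 0.178}])

```text
clock: 1.7
position: [0.4296, 0.0505, 0.2499]
tool_rot: [-0.0, 0.996, 0.087, -0.0]
force: [0.3, 0.4, -0.2]
opening: 0.0644
```

Call:
step_arm(targets=[{"fingers": 75,"x": -0.003,"y": 0.16,"z": 0,"rx": 0,"ry": 0,"rz": 0.024},{"fingers": 75,"x": -0.006,"y": 0.32,"z": 0,"rx": 0,"ry": 0,"rz": 0.049},{"fingers": 75,"x": -0.009,"y": 0.48,"z": 0,"rx": 0,"ry": 0,"rz": 0.073},{"fingers": 75,"x": -0.0115,"y": 0.641,"z": 0,"rx": 0,"ry": 0,"rz": 0.097},{"fingers": 75,"x": -0.0115,"y": 0.641,"z": 0,"rx": 0,"ry": 0,"rz": 0.097},{"fingers": 75,"x": -0.0115,"y": 0.641,"z": 0,"rx": 0,"ry": 0,"rz": 0.097},{"fingers": 75,"x": -0.0115,"y": 0.641,"z": 0,"rx": 0,"ry": 0,"rz": 0.097}])

```text
clock: 2.4
position: [0.4597, -0.1377, 0.2502]
tool_rot: [-0.0, 0.998, -0.064, -0.0]
force: [-0.1, 0.4, -0.6]
opening: 0.0642
```

```bash
python3 -c "
from h import *
c=grab('wrist'); np.savez('w2.npz',**c); cv2.imwrite('pics/w2.png',c['image'][:,:,::-1]); print(-c['R'].T@c['t'])"
```

```text
[ 0.46929968 -0.05864403  0.39321074]
```

View pics/w2.png

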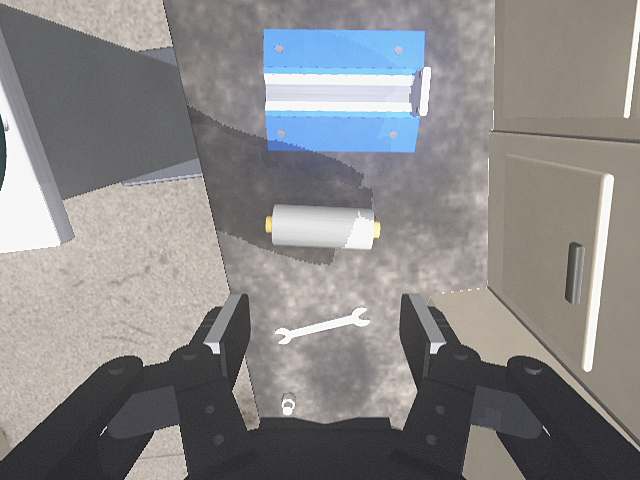

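The wrist view shows the V-block with corners (264,29), (425,31), (416,152) and (267,152), and the stop at (425,91). The column's brass ends are at (268,224) and (377,230), the spanner at (323,326).

Run:
```python
from h import *
c=dict(np.load("w2.npz")); t=dict(np.load("cam_top.npz"))
def brass(c,roi):
    h=cv2.cvtColor(c["image"],cv2.COLOR_RGB2HSV); m=cv2.inRange(h,(15,120,100),(32,255,255)); u0,v0,u1,v1=roi
    z=np.zeros_like(m); z[v0:v1,u0:u1]=m[v0:v1,u0:u1]
    n,_,st,ce=cv2.connectedComponentsWithStats(z); return [ce[i] for i in range(1,n) if st[i,4]>3]
bw=brass(c,(250,205,395,245)); bt=brass(t,(330,200,370,270)); print(bw,bt)
def P(c): return c["intrinsics"]@np.c_[c["R"],c["t"]]
w=sorted(bw,key=lambda p:p[0]); tt=sorted(bt,key=lambda p:-p[1])
for a,b in zip(w,tt):
    X=cv2.triangulatePoints(P(c),P(t),np.array(a)[:,None],np.array(b)[:,None])[:,0]; print("tri fitting",(X[:3]/X[3]).round(4))
E_=ray(c,w,.022); print("z22",E_.round(4)); d=E_[1]-E_[0]; print("len",np.linalg.norm(d),"yaw",np.degrees(np.arctan2(d[1],d[0])),"mid",E_.mean(0))
h=cv2.cvtColor(c["image"],cv2.COLOR_RGB2HSV); m=cv2.inRange(h,(98,120,60),(122,255,255)); m[:,:230]=0;m[170:]=0;m[:,440:]=0
pts=np.concatenate([k[:,0] for k in cv2.findContours(m,0,2)[0] if cv2.contourArea(k)>800])
hull=cv2.convexHull(pts); print(cv2.approxPolyDP(hull,4,True)[:,0].tolist())
# long bench edges at z=0: fit line to top & bottom rows of mask
L=[]
for f in(np.min,np.max):
    q=np.array([[u+.5,f(np.nonzero(m[:,u])[0])+(0 if f is np.min else 1)] for u in range(285,400)])-.5
    X=ray(c,q,0)[:,:2]; vx,vy,x0,y0=cv2.fitLine(X.astype(np.float32),cv2.DIST_HUBER,0,.001,.001).ravel()
    if vx<0:vx,vy=-vx,-vy
    L.append((vx,vy,x0,y0)); print("edge",np.degrees(np.arctan2(vy,vx)),x0,y0)
a=np.array(L)[:,:2].mean(0); a/=np.linalg.norm(a); n=np.array([-a[1],a[0]])
ys=[n@np.array(l[2:]) for l in L]; print("width",ys[0]-ys[1]); yc=np.mean(ys)
# near end: leftmost blue at z~0 corners
q=np.array([[np.nonzero(m[v])[0].min()-.5,v] for v in list(range(36,44))+list(range(138,147))]); xs=ray(c,q,.002)[:,:2]@a; print("near x",xs.round(4))
q=np.array([[np.nonzero(m[v])[0].max()+.5,v] for v in list(range(36,44))+list(range(138,147))]); xf=ray(c,q,.002)[:,:2]@a; print("far x",xf.round(4))
x0=(np.median(xs)+.075+np.median(xf)-.080)/2
O=a*x0+n*yc; yaw=np.degrees(np.arctan2(a[1],a[0])); print("V origin",O,"yaw",yaw)
M=E_.mean(0)[:2]-O; print("col in V",a@M,n@M)
np.savez("v.npz",O=O,a=a,n=n)
S=ray(t,[[398,223],[405,265]],.003)[:,:2]-O; print("spanner in V",S@a,S@n)
```

```text
[array([269.27777778, 218.27777778]), array([377., 222.]), array([267.81818182, 230.09090909])] [array([345.15, 257.95])]
tri fitting [ 0.396  -0.1579  0.0362]
z22 [[ 0.3945 -0.164   0.022 ]
 [ 0.3983 -0.1512  0.022 ]
 [ 0.5112 -0.1698  0.022 ]]
len 0.013270374257920275 yaw 73.28983888953431 mid [ 0.43465477 -0.16166121  0.022     ]
[[424, 31], [413, 151], [268, 149], [264, 29]]
edge -7.9356933 0.48842233 0.020825995
edge -7.5655527 0.48275292 -0.09322451
width 0.11377319
near x [0.4134 0.4133 0.4123 0.4123 0.4123 0.4132 0.4132 0.4131 0.4124 0.4123
 0.4123 0.4133 0.4133 0.4132 0.4132 0.4131 0.4131]
far x [0.5675 0.5675 0.5676 0.5677 0.5678 0.5679 0.5679 0.568  0.5678 0.5679
 0.568  0.5681 0.5682 0.5683 0.5683 0.5674 0.5675]
V origin [ 0.48754134 -0.03646517] yaw -7.7506223
col in V -0.035519274894701386 -0.1311846788224079
spanner in V [ 0.03470253 -0.06938094] [-0.25548018 -0.28448659]
```

```bash
python3 -c "
from h import *
v=np.load('v.npz');w=lambda x,y,z:(*np.round(v['O']+v['a']*x+v['n']*y,4),z,-7.75)
plan(w(-.016,-.188,.15),w(-.016,-.188,.005))"
```

```text
(np.float64(0.4463), np.float64(-0.2206), 0.15, -7.75) shift [-0.009   0.2794  0.3342] turn [-0.0001  0.      0.0024]
(np.float64(0.4463), np.float64(-0.2206), 0.005, -7.75) shift [0.     0.     0.4833] turn [0. 0. 0.]
```

Call:
step_arm(targets=[{"fingers": 75,"x": -0.009,"y": 0.1,"z": 0.1,"rx": 0,"ry": 0,"rz": 0.0024},{"fingers": 75,"x": -0.009,"y": 0.2,"z": 0.2,"rx": 0,"ry": 0,"rz": 0.0024},{"fingers": 75,"x": -0.009,"y": 0.28,"z": 0.334,"rx": 0,"ry": 0,"rz": 0.0024},{"fingers": 75,"x": -0.009,"y": 0.28,"z": 0.334,"rx": 0,"ry": 0,"rz": 0.0024},{"fingers": 75,"x": -0.009,"y": 0.28,"z": 0.334,"rx": 0,"ry": 0,"rz": 0.0024}])

```text
clock: 2.95
position: [0.4458, -0.2215, 0.15]
tool_rot: [-0.0, 0.998, -0.069, -0.0]
force: [-0.3, 1.2, 0.6]
opening: 0.0641
```

Run:
```python
from h import *
c=grab('wrist'); np.savez('w3.npz',**c); cv2.imwrite('pics/w3.png',c['image'][:,:,::-1])
```

```text
(no output)
```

View pics/w3.png

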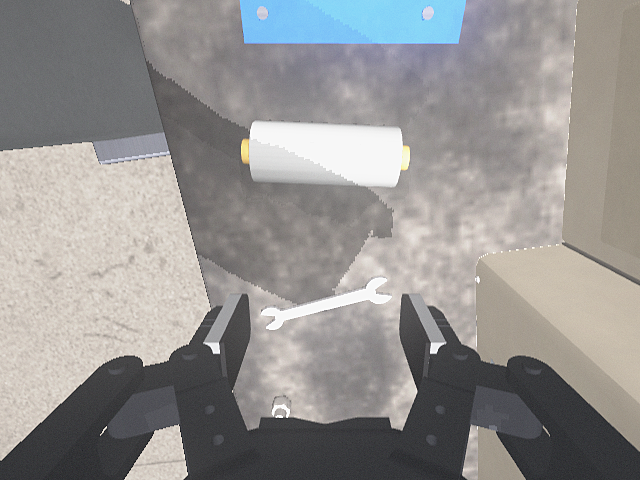

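The column's fittings are at (245,151) and (405,157), with the spanner at (325,305) well clear behind the fingers.

Run:
```python
from h import *
a=dict(np.load("w2.npz"));b=dict(np.load("w3.npz")); v=np.load('v.npz')
P=lambda c:c["intrinsics"]@np.c_[c["R"],c["t"]]
X=cv2.triangulatePoints(P(a),P(b),np.array([[268.5,377.],[224.3,229.5]]),np.array([[245,405.5],[151,157]],float)); X=(X[:3]/X[3]).T
for Y in (X,ray(b,[[245,151],[405.5,157]],.022)):
    M=Y[:,:2]-v['O']; print(Y.round(4),"V:",(M@v['a']).round(4),(M@v['n']).round(4))
print("TCP pix z0/tip",proj(b,[[.4458,-.2215,.15],[.4458,-.2215,.0]]))
```

```text
[[ 0.3966 -0.1568  0.0257]
 [ 0.5101 -0.1767  0.0266]] V: [-0.0739  0.0413] [-0.1315 -0.1359]
[[ 0.3954 -0.1571  0.022 ]
 [ 0.5112 -0.1774  0.022 ]] V: [-0.0751  0.0425] [-0.1319 -0.1364]
TCP pix z0/tip [[325.68787649 307.33690671]
 [325.3484474  218.3930745 ]]
```

Call:
step_arm(targets=[{"fingers": 75,"x": 0,"y": 0,"z": 0.13,"rx": 0,"ry": 0,"rz": 0},{"fingers": 75,"x": 0,"y": 0,"z": 0.26,"rx": 0,"ry": 0,"rz": 0},{"fingers": 75,"x": 0,"y": 0,"z": 0.38,"rx": 0,"ry": 0,"rz": 0},{"fingers": 75,"x": 0,"y": 0,"z": 0.44,"rx": 0,"ry": 0,"rz": 0},{"fingers": 75,"x": 0,"y": 0,"z": 0.48,"rx": 0,"ry": 0,"rz": 0},{"fingers": 75,"x": 0,"y": 0,"z": 0.48,"rx": 0,"ry": 0,"rz": 0},{"fingers": 75,"x": 0,"y": 0,"z": 0.48,"rx": 0,"ry": 0,"rz": 0}])

```text
clock: 3.7
position: [0.4469, -0.2225, 0.0073]
tool_rot: [0.0, 0.998, -0.069, 0.001]
force: [0.1, 0.8, 0.7]
opening: 0.064
```

Call:
step_arm(targets=[{"fingers": 75,"x": 0,"y": -0.02,"z": 0,"rx": 0,"ry": 0,"rz": 0},{"fingers": 75,"x": 0,"y": -0.04,"z": 0,"rx": 0,"ry": 0,"rz": 0},{"fingers": 75,"x": 0,"y": -0.055,"z": 0,"rx": 0,"ry": 0,"rz": 0},{"fingers": 75,"x": 0,"y": -0.07,"z": 0,"rx": 0,"ry": 0,"rz": 0},{"fingers": 75,"x": 0,"y": -0.085,"z": 0,"rx": 0,"ry": 0,"rz": 0},{"fingers": 75,"x": 0,"y": -0.1,"z": 0,"rx": 0,"ry": 0,"rz": 0},{"fingers": 75,"x": 0,"y": -0.115,"z": 0,"rx": 0,"ry": 0,"rz": 0},{"fingers": 75,"x": 0,"y": -0.13,"z": 0,"rx": 0,"ry": 0,"rz": 0},{"fingers": 75,"x": 0,"y": -0.145,"z": 0,"rx": 0,"ry": 0,"rz": 0},{"fingers": 75,"x": 0,"y": -0.16,"z": 0,"rx": 0,"ry": 0,"rz": 0}])

```text
clock: 4.7
position: [0.4526, -0.1749, 0.006]
tool_rot: [-0.0, 0.998, -0.069, -0.0]
force: [-0.9, -0.4, 0.5]
opening: 0.0637
```

Run:
```python
from h import *
v=np.load('v.npz')
c=grab('top'); cv2.imwrite('pics/t4.png',cv2.resize(c['image'][180:290,230:420,::-1],None,fx=4,fy=4))
p=np.array(env.read_state()['position']); print(p,v['a']@(p[:2]-v['O']),v['n']@(p[:2]-v['O']))
```

```text
[ 0.45253202 -0.17440011  0.00596368] -0.01608735291017797 -0.1413962445155304
```

View pics/t4.png

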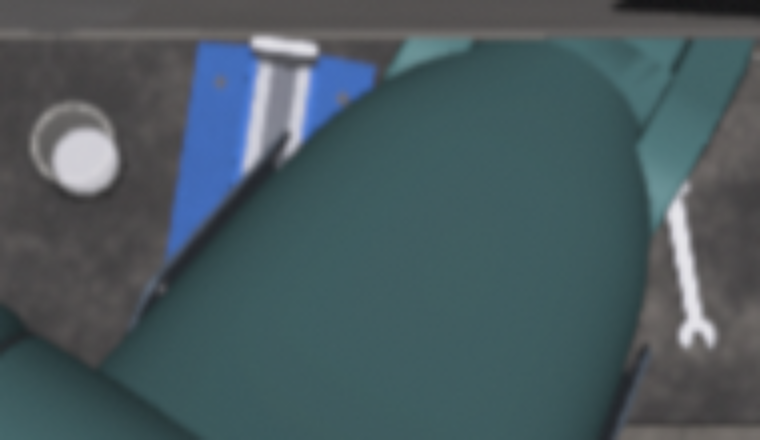

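The arm hides the column from the top camera, so I'll use the wrist camera.

Run:
```python
from h import *
c=grab('wrist'); np.savez('w5.npz',**c); cv2.imwrite('pics/w5.png',c['image'][:,:,::-1])
```

```text
(no output)
```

View pics/w5.png

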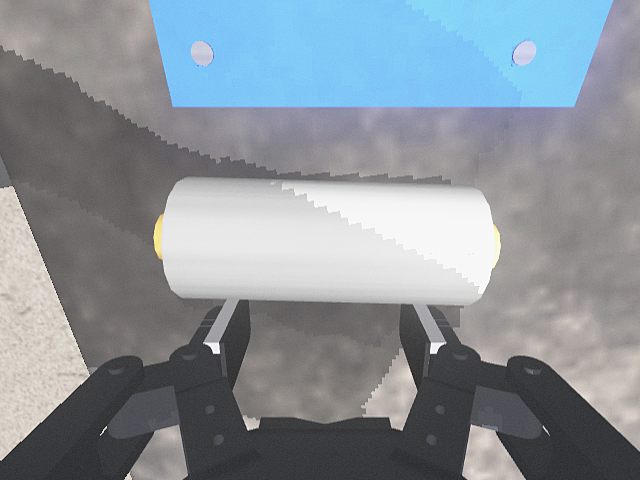

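The column lies evenly just ahead of both fingertips, fittings at (158,237) and (497,245), with the V ramp ahead at row 107.

Call:
step_arm(targets=[{"fingers": 75,"x": 0,"y": -0.015,"z": 0,"rx": 0,"ry": 0,"rz": 0},{"fingers": 75,"x": 0,"y": -0.03,"z": 0,"rx": 0,"ry": 0,"rz": 0},{"fingers": 75,"x": 0,"y": -0.045,"z": -0.003,"rx": 0,"ry": 0,"rz": 0},{"fingers": 75,"x": 0,"y": -0.06,"z": -0.006,"rx": 0,"ry": 0,"rz": 0},{"fingers": 75,"x": 0,"y": -0.075,"z": -0.009,"rx": 0,"ry": 0,"rz": 0},{"fingers": 75,"x": 0,"y": -0.09,"z": -0.012,"rx": 0,"ry": 0,"rz": 0},{"fingers": 75,"x": 0,"y": -0.105,"z": -0.015,"rx": 0,"ry": 0,"rz": 0},{"fingers": 75,"x": 0,"y": -0.12,"z": -0.018,"rx": 0,"ry": 0,"rz": 0},{"fingers": 75,"x": 0,"y": -0.135,"z": -0.021,"rx": 0,"ry": 0,"rz": 0},{"fingers": 75,"x": 0,"y": -0.15,"z": -0.024,"rx": 0,"ry": 0,"rz": 0}])

```text
clock: 5.8
position: [0.4588, -0.1304, 0.0133]
tool_rot: [0.0, 0.998, -0.069, 0.0]
force: [-0.2, -0.0, -0.1]
opening: 0.0639
```

Run:
```python
from h import *
v=np.load('v.npz'); f=lambda X:((X[:,:2]-v['O'])@np.c_[v['a'],v['n']]).round(4)
c=dict(np.load('w5.npz')); print("was",f(ray(c,[[158,237],[497,245]],.022)))
c=grab('wrist'); np.savez('w6.npz',**c); cv2.imwrite('pics/w6.png',c['image'][:,:,::-1])
print("tcp",f(np.array([env.read_state()['position']])))
```

```text
was [[-0.0779 -0.1032]
 [ 0.0475 -0.1066]]
tcp [[-0.0159 -0.0964]]
```

View pics/w6.png

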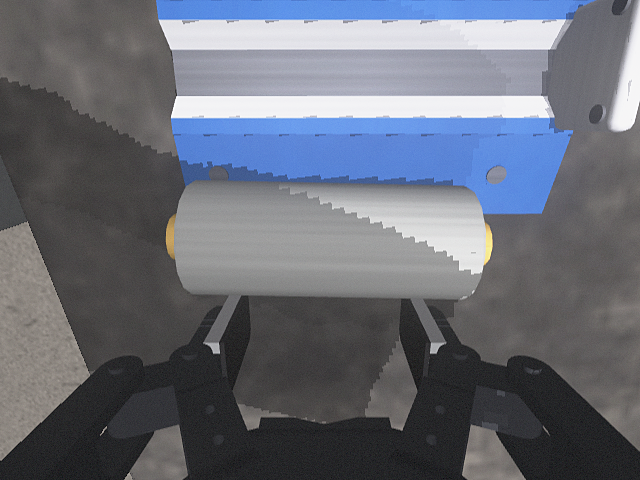

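The column lies square in front of the fingers at about V y = -62 mm, at the foot of the ramp (fittings (171,237) and (488,244)). I'll keep pushing up.

Call:
step_arm(targets=[{"fingers": 75,"x": 0,"y": -0.014,"z": 0,"rx": 0,"ry": 0,"rz": 0},{"fingers": 75,"x": 0,"y": -0.028,"z": 0,"rx": 0,"ry": 0,"rz": 0},{"fingers": 75,"x": 0,"y": -0.042,"z": 0,"rx": 0,"ry": 0,"rz": 0},{"fingers": 75,"x": 0,"y": -0.056,"z": 0,"rx": 0,"ry": 0,"rz": 0},{"fingers": 75,"x": 0,"y": -0.07,"z": 0,"rx": 0,"ry": 0,"rz": 0},{"fingers": 75,"x": 0,"y": -0.084,"z": 0,"rx": 0,"ry": 0,"rz": 0},{"fingers": 75,"x": 0,"y": -0.098,"z": 0,"rx": 0,"ry": 0,"rz": 0},{"fingers": 75,"x": 0,"y": -0.112,"z": 0,"rx": 0,"ry": 0,"rz": 0},{"fingers": 75,"x": 0,"y": -0.126,"z": 0,"rx": 0,"ry": 0,"rz": 0},{"fingers": 75,"x": 0,"y": -0.14,"z": 0,"rx": 0,"ry": 0,"rz": 0}])

```text
clock: 6.85
position: [0.4647, -0.089, 0.0132]
tool_rot: [0.0, 0.998, -0.07, 0.0]
force: [0.0, 0.6, -0.9]
opening: 0.064
```

Call:
step_arm(targets=[{"fingers": 75,"x": 0,"y": -0.013,"z": -0.003,"rx": 0,"ry": 0,"rz": 0},{"fingers": 75,"x": 0,"y": -0.026,"z": -0.006,"rx": 0,"ry": 0,"rz": 0},{"fingers": 75,"x": 0,"y": -0.039,"z": -0.006,"rx": 0,"ry": 0,"rz": 0},{"fingers": 75,"x": 0,"y": -0.051,"z": -0.006,"rx": 0,"ry": 0,"rz": 0},{"fingers": 75,"x": 0,"y": -0.051,"z": -0.006,"rx": 0,"ry": 0,"rz": 0},{"fingers": 75,"x": 0,"y": -0.051,"z": -0.006,"rx": 0,"ry": 0,"rz": 0}])

```text
clock: 7.45
position: [0.4667, -0.0739, 0.015]
tool_rot: [-0.0, 0.998, -0.069, -0.0]
force: [-0.6, -0.1, 0.5]
opening: 0.0642
```

Run:
```python
from h import *
v=np.load('v.npz'); f=lambda X:((X[:,:2]-v['O'])@np.c_[v['a'],v['n']]).round(4)
c=grab('wrist'); np.savez('w7.npz',**c); cv2.imwrite('pics/w7.png',c['image'][:,:,::-1])
s=env.read_state();print("tcp",f(np.array([s['position']])),s['position'],s['force'])
```

```text
tcp [[-0.0156 -0.04  ]] [ 0.46672425 -0.0740212   0.01498451] [-0.08342736  0.19834152  0.20668126]
```

View pics/w7.png

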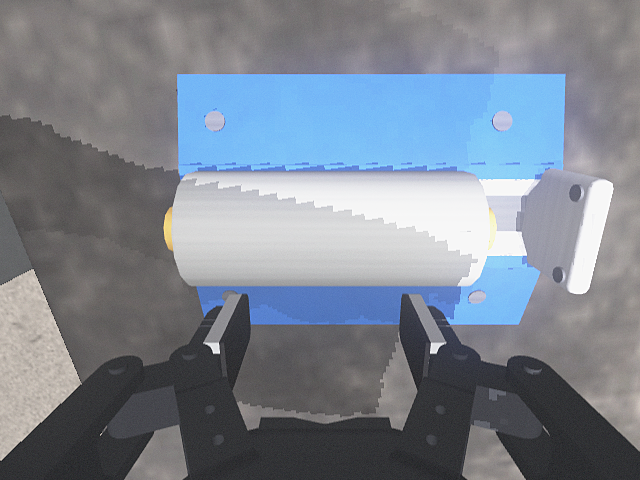

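The column lies in the V groove clear of the fingers, fittings at (167,229) and (492,230), parallel to the groove. The stop is at (565,230). Next I'll back off and set up the end push.

Run:
```python
from h import *
v=np.load('v.npz'); f=lambda X:((X[:,:2]-v['O'])@np.c_[v['a'],v['n']]).round(4)
c=dict(np.load('w7.npz')); print("fittings V",f(ray(c,[[167,229],[492,230]],.0246)), "near face/far face", f(ray(c,[[163,229],[497,230]],.0246)))
w=lambda x,y,z,a=-7.75:(*np.round(v['O']+v['a']*x+v['n']*y,4),z,a)
plan(w(-.016,-.06,.12),w(-.11,0,.12,82.25),w(-.11,0,.014,82.25))
print(env.read_state()['joint_positions'])
```

```text
fittings V [[-0.0765 -0.0005]
 [ 0.0484 -0.0013]] near face/far face [[-0.078  -0.0005]
 [ 0.0503 -0.0013]]
(np.float64(0.4636), np.float64(-0.0938), 0.12, -7.75) shift [-0.0012  0.0667 -0.35  ] turn [ 0.     -0.     -0.0011]
(np.float64(0.3785), np.float64(-0.0216), 0.12, 82.25) shift [-0.3135 -0.2002  0.    ] turn [ 0.   0.  -0.5]
(np.float64(0.3785), np.float64(-0.0216), 0.014, 82.25) shift [0.     0.     0.3533] turn [0. 0. 0.]
[-3.29960456e-01  3.55962079e-01 -5.69513844e-01  6.45274224e-01
 -2.40221313e-05  1.37966029e+00]
```

Call:
step_arm(targets=[{"fingers": 75,"x": 0,"y": 0.067,"z": 0,"rx": 0,"ry": 0,"rz": 0},{"fingers": 60,"x": 0,"y": 0.067,"z": -0.12,"rx": 0,"ry": 0,"rz": 0},{"fingers": 40,"x": 0,"y": 0.067,"z": -0.24,"rx": 0,"ry": 0,"rz": 0},{"fingers": 20,"x": 0,"y": 0.067,"z": -0.35,"rx": 0,"ry": 0,"rz": 0},{"fingers": 0,"x": 0,"y": 0.067,"z": -0.35,"rx": 0,"ry": 0,"rz": 0},{"fingers": 0,"x": 0,"y": 0.067,"z": -0.35,"rx": 0,"ry": 0,"rz": 0}])

```text
clock: 8.1
position: [0.4642, -0.0941, 0.1202]
tool_rot: [0.0, 0.998, -0.07, 0.001]
force: [-0.9, 0.2, -0.9]
opening: 0.0003
```

Call:
step_arm(targets=[{"fingers": 0,"x": -0.1,"y": -0.06,"z": 0,"rx": 0,"ry": 0,"rz": -0.04},{"fingers": 0,"x": -0.2,"y": -0.13,"z": 0,"rx": 0,"ry": 0,"rz": -0.08},{"fingers": 0,"x": -0.3135,"y": -0.2,"z": 0,"rx": 0,"ry": 0,"rz": -0.12},{"fingers": 0,"x": -0.3135,"y": -0.2,"z": 0,"rx": 0,"ry": 0,"rz": -0.16},{"fingers": 0,"x": -0.3135,"y": -0.2,"z": 0,"rx": 0,"ry": 0,"rz": -0.2},{"fingers": 0,"x": -0.3135,"y": -0.2,"z": 0,"rx": 0,"ry": 0,"rz": -0.24},{"fingers": 0,"x": -0.3135,"y": -0.2,"z": 0,"rx": 0,"ry": 0,"rz": -0.25},{"fingers": 0,"x": -0.3135,"y": -0.2,"z": 0,"rx": 0,"ry": 0,"rz": -0.25},{"fingers": 0,"x": -0.3135,"y": -0.2,"z": 0,"rx": 0,"ry": 0,"rz": -0.25}])

```text
clock: 9.0
position: [0.3786, -0.0213, 0.1193]
tool_rot: [-0.0, 0.948, 0.317, -0.001]
force: [-0.0, -0.4, 0.7]
opening: 0.0002
```

Call:
step_arm(targets=[{"fingers": 0,"x": 0,"y": 0,"z": 0,"rx": 0,"ry": 0,"rz": -0.04},{"fingers": 0,"x": 0,"y": 0,"z": 0,"rx": 0,"ry": 0,"rz": -0.08},{"fingers": 0,"x": 0,"y": 0,"z": 0,"rx": 0,"ry": 0,"rz": -0.12},{"fingers": 0,"x": 0,"y": 0,"z": 0,"rx": 0,"ry": 0,"rz": -0.16},{"fingers": 0,"x": 0,"y": 0,"z": 0,"rx": 0,"ry": 0,"rz": -0.2},{"fingers": 0,"x": 0,"y": 0,"z": 0,"rx": 0,"ry": 0,"rz": -0.24},{"fingers": 0,"x": 0,"y": 0,"z": 0,"rx": 0,"ry": 0,"rz": -0.25},{"fingers": 0,"x": 0,"y": 0,"z": 0,"rx": 0,"ry": 0,"rz": -0.25},{"fingers": 0,"x": 0,"y": 0,"z": 0,"rx": 0,"ry": 0,"rz": -0.25}])

```text
clock: 9.9
position: [0.3789, -0.0214, 0.1197]
tool_rot: [-0.0, 0.755, 0.656, -0.0]
force: [-0.2, 0.5, 0.8]
opening: 0.0002
```

Run:
```python
from h import *
v=np.load('v.npz')
c=grab('wrist'); np.savez('w8.npz',**c); cv2.imwrite('pics/w8.png',c['image'][:,:,::-1])
w=lambda x,y,z,a=82.25:(*np.round(v['O']+v['a']*x+v['n']*y,4),z,a)
plan(w(-.11,-.001,.014))
s=env.read_state(); print(s['clock'],s['opening'],s['joint_positions'])
```

```text
(np.float64(0.3784), np.float64(-0.0226), 0.014, 82.25) shift [-0.0042 -0.0012  0.3527] turn [-0.0001 -0.     -0.0017]
9.95 -0.00015496288674938944 [-2.72081702e-01  8.99894595e-02 -5.93454524e-01  8.87718276e-01
  2.09769421e-05 -1.31460837e-01]
```

View pics/w8.png

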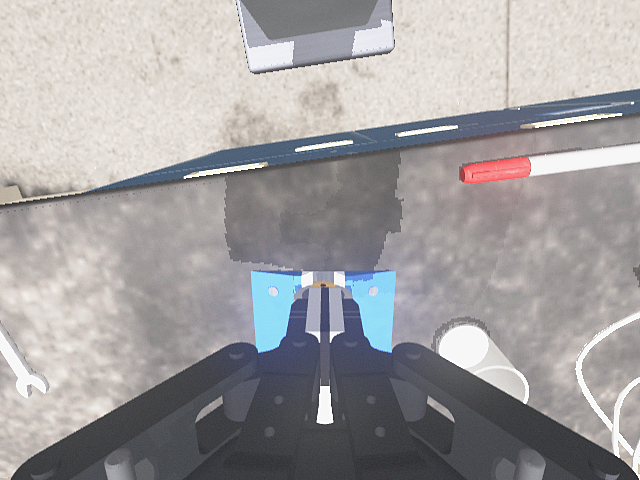

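Shut fingers are in line behind the near brass fitting (323,284) on the groove axis; the beaker (470,350) is well to the side. Lowering.

Call:
step_arm(targets=[{"fingers": 0,"x": -0.004,"y": -0.001,"z": 0.12,"rx": 0,"ry": 0,"rz": 0},{"fingers": 0,"x": -0.004,"y": -0.001,"z": 0.24,"rx": 0,"ry": 0,"rz": 0},{"fingers": 0,"x": -0.004,"y": -0.001,"z": 0.32,"rx": 0,"ry": 0,"rz": 0},{"fingers": 0,"x": -0.004,"y": -0.001,"z": 0.35,"rx": 0,"ry": 0,"rz": 0},{"fingers": 0,"x": -0.004,"y": -0.001,"z": 0.35,"rx": 0,"ry": 0,"rz": 0},{"fingers": 0,"x": -0.004,"y": -0.001,"z": 0.35,"rx": 0,"ry": 0,"rz": 0}])

```text
clock: 10.55
position: [0.3791, -0.0227, 0.0157]
tool_rot: [0.0, 0.755, 0.656, 0.0]
force: [-0.0, 0.5, 0.7]
opening: -0.0001
```

Call:
step_arm(targets=[{"fingers": 0,"x": 0,"y": 0.02,"z": 0,"rx": 0,"ry": 0,"rz": 0},{"fingers": 0,"x": 0,"y": 0.04,"z": 0,"rx": 0,"ry": 0,"rz": 0},{"fingers": 0,"x": 0,"y": 0.055,"z": 0,"rx": 0,"ry": 0,"rz": 0},{"fingers": 0,"x": 0,"y": 0.07,"z": 0,"rx": 0,"ry": 0,"rz": 0},{"fingers": 0,"x": 0,"y": 0.08,"z": 0,"rx": 0,"ry": 0,"rz": 0},{"fingers": 0,"x": 0,"y": 0.09,"z": 0,"rx": 0,"ry": 0,"rz": 0},{"fingers": 0,"x": 0,"y": 0.1,"z": 0,"rx": 0,"ry": 0,"rz": 0},{"fingers": 0,"x": 0,"y": 0.11,"z": 0,"rx": 0,"ry": 0,"rz": 0},{"fingers": 0,"x": 0,"y": 0.12,"z": 0,"rx": 0,"ry": 0,"rz": 0},{"fingers": 0,"x": 0,"y": 0.12,"z": 0,"rx": 0,"ry": 0,"rz": 0}])

```text
clock: 11.55
position: [0.415, -0.0277, 0.015]
tool_rot: [0.0, 0.754, 0.656, 0.0]
force: [0.7, -0.6, -1.3]
opening: 0.0003
```

Call:
step_arm(targets=[{"fingers": 0,"x": 0,"y": 0.008,"z": 0,"rx": 0,"ry": 0,"rz": 0},{"fingers": 0,"x": 0,"y": 0.015,"z": 0,"rx": 0,"ry": 0,"rz": 0},{"fingers": 0,"x": 0,"y": 0.02,"z": 0,"rx": 0,"ry": 0,"rz": 0},{"fingers": 0,"x": 0,"y": 0.025,"z": 0,"rx": 0,"ry": 0,"rz": 0},{"fingers": 0,"x": 0,"y": 0.03,"z": 0,"rx": 0,"ry": 0,"rz": 0},{"fingers": 0,"x": 0,"y": 0.03,"z": 0,"rx": 0,"ry": 0,"rz": 0}])

```text
clock: 12.15
position: [0.4235, -0.0289, 0.015]
tool_rot: [0.0, 0.754, 0.656, 0.0]
force: [-0.5, 0.6, -0.2]
opening: -0.0
```

Run:
```python
from h import *
v=np.load('v.npz'); f=lambda X:((X[:,:2]-v['O'])@np.c_[v['a'],v['n']]).round(4)
for i in range(3):
    c=grab('top'); s=env.read_state(); print(f(np.array([s['position']])),s['force'].round(2))
```

```text
[[-0.0644 -0.0011]] [-1.14 -0.41 -1.27]
[[-0.0644 -0.0011]] [-0.46  0.51 -0.95]
[[-0.0644 -0.0011]] [-0.78  0.26 -0.46]
```

Call:
step_arm(targets=[{"fingers": 0,"x": 0,"y": 0.0035,"z": 0,"rx": 0,"ry": 0,"rz": 0},{"fingers": 0,"x": 0,"y": 0.007,"z": 0,"rx": 0,"ry": 0,"rz": 0},{"fingers": 0,"x": 0,"y": 0.01,"z": 0,"rx": 0,"ry": 0,"rz": 0},{"fingers": 0,"x": 0,"y": 0.0135,"z": 0,"rx": 0,"ry": 0,"rz": 0},{"fingers": 0,"x": 0,"y": 0.0135,"z": 0,"rx": 0,"ry": 0,"rz": 0}])

```text
clock: 12.8
position: [0.4275, -0.0294, 0.015]
tool_rot: [0.0, 0.754, 0.656, 0.0]
force: [-1.9, -0.5, 0.4]
opening: 0.0002
```

Call:
step_arm(targets=[{"fingers": 0,"x": 0,"y": 0.0025,"z": 0,"rx": 0,"ry": 0,"rz": 0},{"fingers": 0,"x": 0,"y": 0.005,"z": 0,"rx": 0,"ry": 0,"rz": 0},{"fingers": 0,"x": 0,"y": 0.005,"z": 0,"rx": 0,"ry": 0,"rz": 0}])

```text
clock: 13.1
position: [0.4289, -0.0296, 0.015]
tool_rot: [0.0, 0.754, 0.656, 0.0]
force: [-2.8, 0.4, 0.3]
opening: 0.0001
```

Run:
```python
from h import *
v=np.load('v.npz'); f=lambda X:((X[:,:2]-v['O'])@np.c_[v['a'],v['n']]).round(4)
for i in range(3):
    c=grab('wrist'); s=env.read_state(); print(f(np.array([s['position']])),s['force'].round(2))
cv2.imwrite('pics/w9.png',c['image'][:,:,::-1])
```

```text
[[-0.0591 -0.0011]] [-1.87 -0.42 -0.07]
[[-0.059  -0.0012]] [-3.07  0.89  0.94]
[[-0.0591 -0.0011]] [-1.74  0.16  1.33]
```

Call:
step_arm(targets=[{"fingers": 0,"x": 0,"y": 0.0033,"z": 0,"rx": 0,"ry": 0,"rz": 0},{"fingers": 0,"x": 0,"y": 0.0067,"z": 0,"rx": 0,"ry": 0,"rz": 0},{"fingers": 0,"x": 0,"y": 0.0067,"z": 0,"rx": 0,"ry": 0,"rz": 0}])

```text
clock: 13.55
position: [0.4295, -0.0297, 0.0147]
tool_rot: [-0.001, 0.754, 0.656, -0.001]
force: [-9.0, 0.9, 3.9]
opening: 0.0
```

The force jumped to 9 N and motion stalled 0.6 mm into a 2 mm step, so the column is against the stop. Backing off, then a check.

Call:
step_arm(targets=[{"fingers": 0,"x": 0,"y": -0.02,"z": 0,"rx": 0,"ry": 0,"rz": 0},{"fingers": 0,"x": 0,"y": -0.08,"z": 0,"rx": 0,"ry": 0,"rz": 0},{"fingers": 0,"x": 0,"y": -0.15,"z": -0.05,"rx": 0,"ry": 0,"rz": 0},{"fingers": 0,"x": 0,"y": -0.2,"z": -0.2,"rx": 0,"ry": 0,"rz": 0},{"fingers": 0,"x": 0,"y": -0.2,"z": -0.35,"rx": 0,"ry": 0,"rz": 0},{"fingers": 0,"x": 0,"y": -0.2,"z": -0.5,"rx": 0,"ry": 0,"rz": 0},{"fingers": 0,"x": 0,"y": -0.2,"z": -0.5,"rx": 0,"ry": 0,"rz": 0}])

```text
clock: 14.25
position: [0.3738, -0.0223, 0.1698]
tool_rot: [0.004, 0.754, 0.656, 0.002]
force: [0.5, -0.4, -0.3]
opening: -0.0002
```

Call:
step_arm(targets=[{"fingers": 0,"x": 0.15,"y": 0,"z": 0,"rx": 0,"ry": 0,"rz": 0},{"fingers": 0,"x": 0.3,"y": 0,"z": 0,"rx": 0,"ry": 0,"rz": 0},{"fingers": 0,"x": 0.45,"y": 0,"z": 0,"rx": 0,"ry": 0,"rz": 0},{"fingers": 0,"x": 0.6,"y": 0,"z": 0,"rx": 0,"ry": 0,"rz": 0},{"fingers": 0,"x": 0.75,"y": 0,"z": 0,"rx": 0,"ry": 0,"rz": 0},{"fingers": 0,"x": 0.75,"y": 0,"z": 0,"rx": 0,"ry": 0,"rz": 0}])

```text
clock: 14.85
position: [0.4029, 0.2055, 0.1646]
tool_rot: [-0.0, 0.753, 0.658, 0.001]
force: [0.6, -0.4, 0.9]
opening: 0.0002
```

Run:
```python
from h import *
a=grab('top')['image'][180:290,180:430,::-1]; c=grab('scene')['image'][190:320,260:430,::-1]
a=cv2.resize(a,(800,352),interpolation=2); c=cv2.resize(c,(320,245),interpolation=2)
o=np.zeros((600,800,3),np.uint8); o[:352]=a; o[352:597,:320]=c; cv2.imwrite('pics/fin.png',o); print(env.read_state()['clock'])
```

```text
14.95
```

View pics/fin.png

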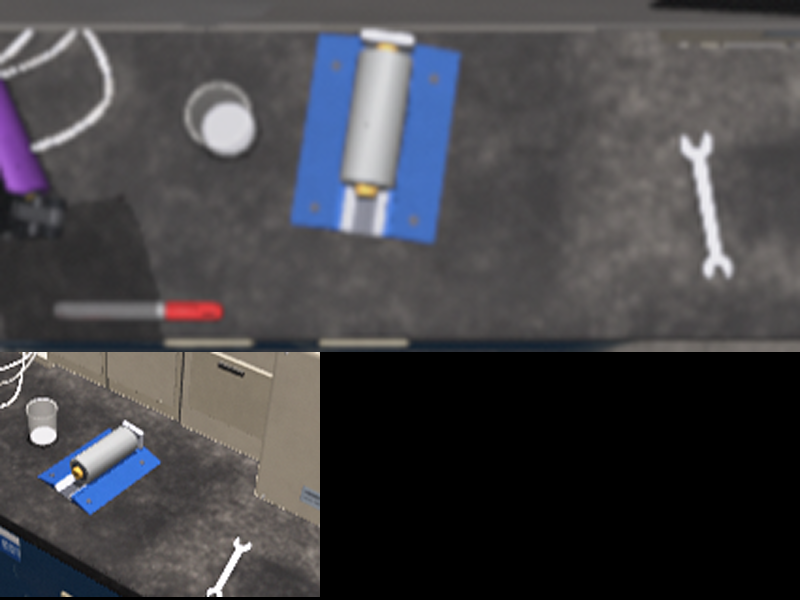

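The column lies in the groove, with its far fitting (388,47) at the stop and its near fitting at (366,190). The beaker, spanner and marker are where they were. Handing in.

Run:
```python
from h import *
v=np.load('v.npz'); c=grab('top')
X=ray(c,[[180+366/3.2,180+194/3.2],[180+388/3.2,180+46/3.2]],.0246); print(((X[:,:2]-v['O'])@np.c_[v['a'],v['n']]).round(3))
env.finish_job()
```

```text
[[-0.048 -0.002]
 [ 0.07  -0.003]]
the job is handed in; nothing more can be done
```

I rolled the column along the bench and up the ramp with two open fingertips until it dropped into the V. I then slid it by its near fitting with shut fingers to the end stop, and handed it in at about 15 s of the 48 s. No verdict was reported.

**Stop contact:** at the end of the push the wrist force jumped from about 2 N to 9 N. The fingers stalled within 0.5 mm of where they should be with the column seated.

**Final position:** the last top view puts the column's ends at V x = -48 and +70 mm (expected -48 and +72). Its axis is 2–3 mm off the V's middle plane by that view, which is about one pixel. The earlier wrist view had it within 1.5 mm, and the limit is 5 mm.

**Other things on the bench:** the beaker, spanner and marker showed no visible movement. I did not recheck the nuts, vial and bottles in the last picture, but the arm did not go near them at bench height.

**Not checked or disagreeing:**
- **Seated height:** I did not measure this separately; it is inferred from how the column lies in the groove.
- **Roll angle:** I did not measure this either. It follows from about 72 mm of travel on the bench, or 3.3 rad if the column did not slip.
- **Column height at the start:** the two-view measurement gave 26 mm against the stated 22 mm. My first try, from the top and wrist cameras, gave 36 mm; the column's brass patches were split by glare, so I discarded it.
- **Refused moves:** the first three move calls were refused for missing keys. Nothing moved and I resent them.

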